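# Take a slotted hexagon blank from a sloped bin and set it slot-up against the stop

## Task

Take the hexagonal blank from the left-hand bay of the sloped bin (left as the robot sees it) and lay it lengthwise on the setting plate, along its middle line. Turn it, flat by flat, until its slotted flat is on top, and leave it lying there with its end square against the end stop; leave the other blank in its bay and the things around where they are.

Things in the scene. Friction and masses are not known exactly. Their poses are not given: they have to be found in the camera images.
- blank_a: hexagonal aluminium bar, 46 mm across flats (53 over corners), 100 mm long, about 0.35 kg; a slot 10 mm wide, 4 deep runs along one flat. Origin: its centre; x along the bar, z out of the slotted flat. Starts flat-down in a bay, along its slope, slot two flats from the top, left or right. A level grip meets corners and twists; leaning 30 deg about the bar grips flats.
- blank_b: hexagonal aluminium bar, 46 mm across flats (53 over corners), 100 mm long, about 0.35 kg; a slot 10 mm wide, 4 deep runs along one flat. Origin: its centre; x along the bar, z out of the slotted flat. Starts flat-down in a bay, along its slope, slot two flats from the top, left or right. Looks the same as blank_a; which bay holds which varies.
- bin: fixed grey sheet-metal bin, 2 bays. Origin: on the bench under its middle; x away from the robot (up the slope), y left, z up. Floor 140 x 228 mm, rising 15 deg towards +x, 32 mm above the bench at the origin. Bays 108 mm wide, centred at y = +56 mm (left-hand) and -56 mm (right-hand). Side walls and divider 4 mm thick, 12 mm above the floor; front lip 12 mm, back wall 28 mm.
- plate: fixed dark steel setting plate, 150 (x) by 84 (y) by 10 mm, lying across in front of the robot. Origin: on the bench under its middle; x along its middle line, pointing left to the end stop, y roughly towards the robot, z up. The rigid steel end stop stands across its left end: 72 mm wide, 10 thick, 28 high above the plate. The blank is to lie along x, either end at the stop.
- stop_face (a point): point on the plate's top (10 mm above the bench), on its middle line, at the foot of the end stop's near face; axes as the plate's (+x into the stop). A blank that touches the stop has its origin 50 mm before this point and 23 mm above it.
- masking_tape: bystander, loose on the bench, to be left where it is: white roll of tape, 80 mm across, 24 high, lying flat; origin at the centre of its underside
- feeler_gauge: bystander, loose on the bench, to be left where it is: flat steel feeler gauge, 109 x 49 x 10 mm; origin at the centre of its underside
- spanner_17: bystander, loose on the bench, to be left where it is: steel spanner, 206 x 109 x 8 mm; origin at the centre of its underside
- vee_block: bystander, loose on the bench, to be left where it is: grey steel vee block, 57 x 56 x 34 mm; origin at the centre of its underside
- brass_brush: bystander, loose on the bench, to be left where it is: wooden wire brush, 133 x 74 x 35 mm; origin at the centre of its underside
- ball_bearing: bystander, loose on the bench, to be left where it is: steel ball bearing, 84 mm across, 16 high; origin at the centre of its underside
- screwdriver_1: bystander, loose on the bench, to be left where it is: screwdriver with an orange handle, 207 mm long; origin at the centre of its underside

How it is judged:
At the end, for the whole second after the job is handed in: The left-hand bay's blank rests flat on the plate (centre 19-27 mm above it), slotted flat up (0.12 rad), along the middle line (0.07 rad, 15 mm), its end within 2.5 mm of the stop face; the other blank is still in the right-hand bay, within 20 mm of its start (((x of blank_a in the frame of stop_face between -0.0525 and -0.047 m and y of blank_a in the frame of stop_face between -0.015 and 0.015 m and z of blank_a in the frame of stop_face between 0.019 and 0.027 m and angle between blank_a's own z axis and vertical below 0.12 rad and angle between the x axis of blank_a and the x axis of plate, either way round below 0.07 rad and linear speed of blank_a below 0.02 m/s and angular speed of blank_a below 0.2 rad/s and y of blank_b in the frame of bin below -0.03 m and distance of blank_b from where it was at the start of the episode below 0.02 m) or (x of blank_b in the frame of stop_face between -0.0525 and -0.047 m and y of blank_b in the frame of stop_face between -0.015 and 0.015 m and z of blank_b in the frame of stop_face between 0.019 and 0.027 m and angle between blank_b's own z axis and vertical below 0.12 rad and angle between the x axis of blank_b and the x axis of plate, either way round below 0.07 rad and linear speed of blank_b below 0.02 m/s and angular speed of blank_b below 0.2 rad/s and y of blank_a in the frame of bin below -0.03 m and distance of blank_a from where it was at the start of the episode below 0.02 m))); the robot touches nothing.
It fails at once if a bystander on the bench is shoved more than 30 mm (distance of any of masking_tape, feeler_gauge, spanner_17, vee_block, brass_brush, ball_bearing, screwdriver_1 from where it was at the start of the episode above 0.03 m).
It also fails if it takes over 54 s, if anything falls off the work surface, if the arm or the gripper's body presses on something with over 40 N, if the wrist force passes 120 N, or if a joint passes its speed limit or range.

## Robot

A 7-joint arm with a two-finger parallel gripper is mounted at the origin on a cart in front of the work surface, level with it; the furniture and walls round the work are solid. World frame = base frame: x ahead of the robot, y to its left, z up, the work surface at z = 0. Lengths are in m, angles in rad, forces in N, time in s.
With the tool pointing down it reaches from about 0.425 to 0.925 m from the base axis. Payload 6.8 kg.
Tool frame: the origin (TCP) lies midway between the tips of the shut fingers; the grasp point (between the pads) lies 19 mm behind it; z points along the fingers, x is the direction in which the jaws open and shut, and the axes are right-handed (so a half turn about z gives the same grasp; the last joint's range is limited). The gripper opens to 85 mm and grips with 20 to 120 N. Pads are 22 mm wide; open, the fingers measure 114 mm over their backs; the gripper's body (76 mm by 85 mm) begins 54 mm behind the grasp point. The pads swing forward as they close: fully open they stand 13 mm farther back than shut.
Start: joints at [1.067, 0.477, 0.022, 1.555, -0.011, 1.109, -0.083], TCP at [0.26, -0.623, 0.231] pointing down, gripper open.
Joint ranges: [-2.96, 2.96], [-0.34, 2.1], [-1.41, 1.46], [0.24, 2.44], [-1.37, 4.51], [0.17, 1.92], [-2.96, 2.96]. Speed limits (rad/s): [2.39, 2.39, 3.14, 3.14, 3.14, 3.14, 3.14].

## Interface

Orientations are given as a rotation vector (axis times angle).
In Python, from bench import r gives the robot as it stands. The module is installed in compiled form; this text tells all that it offers.
- The arm moves only by the shell command python3 -m pendant 'ROWS' [OPENING] [FORCE]. ROWS is text: rows parted by semicolons, each of 4 numbers parted by spaces: the shift along the tool's x, y, z in cm, then the turn about the tool's z in degrees. A call has 1 to 8 rows; each row shifts and turns the pose as measured when the row begins, along the tool's axes as they then stand; what a row does not reach is not made up. A row lasts 1/12 s, in which the tool goes at most 41.7 mm and 7.16 degrees, less where a joint would pass 70% of its speed; a pose out of reach is approached as far as the arm can. A call with a gripper value outside its range is refused whole. OPENING is the closure in counts, from 0 (fully open) to 255 (shut), set as the call begins (- or left out, the last holds). The fingers move at their own pace and stop on an object; FORCE is the grip in N (left out, the last holds). Time passes only in rows, so rows that do not move let the fingers close. It gives the time, the measured TCP pose, the force and the opening at its end, in the units of the state.
- r.get_obs(): the state, without advancing time (a new reading comes with each control period).
- r.grab_frame(name): name is "scene" or "top" or "wrist"; returns a dict with "color" (400x640x3 uint8, red, green, blue), "fx", "fy", "cx", "cy" (pixels), "dist_coeffs" ([k1, k2, p1, p2, k3] as OpenCV has them; the pictures are not rectified), "R" (3x3) and "t" (3): a world point X has camera coordinates R X + t; the wrist camera has in their place "hand_eye" (4x4, takes a point from camera to tool coordinates, whose origin is the TCP and whose axes are the tool frame's). Camera axes: x right, y down, z forward; pixel columns grow to the right and rows downward; lengths in m; the calibration is good to about 2 mm. A picture is of the moment at which its call begins: read the wrist's pose just before it. There is no depth.
- r.hand_in(): hands the job in, once; it reports no verdict.
The state is a dict: "clock": time; "joints": joint angles; "qvel": joint speeds; "tau": joint torques, N m; "tcp_pos": TCP position; "orientation": TCP orientation; "contact_force": force on the tool from outside, world axes, zero at the start; "moment": the same for the moment, N m; "grip_width": finger opening in m.
Only numpy, scipy, OpenCV 4.12 (cv2) and the standard library are available. Lean on these libraries where they do the work, as an engineer would, in place of code of your own. Each camera call takes 0.05 s, during which the arm holds its last target.

## Working session

There is one attempt and no reset: what is moved stays moved. The work goes in short steps, Python scripts to look and compute and a shell command to move; the robot and the scene stay as the last step left them, time stands still between calls to the robot, and variables do not carry over. Pictures are saved under pics/ and viewed, and the job is handed in when it is done.

```bash
mkdir -p pics; cat > h.py <<'E'
import numpy as np, cv2
from scipy.spatial.transform import Rotation as Ro
from bench import r
def save(n,fn):
    o=r.get_obs(); f=r.grab_frame(n)
    cv2.imwrite('pics/'+fn+'.png',f['color'][:,:,::-1])
    T=None
    if n=='wrist':
        Tw=np.eye(4);Tw[:3,:3]=Ro.from_rotvec(o['orientation']).as_matrix();Tw[:3,3]=o['tcp_pos']
        T=Tw@np.array(f['hand_eye']); R=T[:3,:3].T; t=-R@T[:3,3]
    else: R,t=np.array(f['R']),np.array(f['t'])
    c=dict(K=np.array([[f['fx'],0,f['cx']],[0,f['fy'],f['cy']],[0,0,1.]]),d=np.array(f['dist_coeffs']),R=R,t=t)
    np.savez('pics/'+fn+'.npz',**c); return f['color'],c
def load(fn):
    return dict(np.load('pics/'+fn+'.npz'))
def ray(c,uv):
    p=cv2.undistortPoints(np.array(uv,float).reshape(-1,1,2),c['K'],c['d']).reshape(-1,2)
    d=np.c_[p,np.ones(len(p))]@c['R']; return -c['R'].T@c['t'],d
def onz(c,uv,z):
    o,d=ray(c,uv); s=(np.broadcast_to(z,len(d))-o[2])/d[:,2]; return o+d*s[:,None]
def proj(c,X):
    return cv2.projectPoints(np.array(X,float).reshape(-1,1,3),cv2.Rodrigues(c['R'])[0],c['t'],c['K'],c['d'])[0].reshape(-1,2)
E
python3 - <<'E'
from h import *
o=r.get_obs()
for k,v in o.items(): print(k,np.round(v,4))
print(Ro.from_rotvec(o['orientation']).as_matrix().round(3))
for n in('scene','top','wrist'):
    _,c=save(n,n+'0'); print(n,(-c['R'].T@c['t']).round(3),c['R'].round(2).tolist(),c['K'][0,0])
E
```

```text
clock 0.0
joints [ 1.0669  0.4778  0.0224  1.5564 -0.0115  1.1093 -0.0831]
qvel [ 0.     -0.0008 -0.0004 -0.0018  0.0009 -0.0017  0.0004]
tau [-1.00000e-04 -5.96454e+01  1.60780e+00 -2.81201e+01  1.25000e-02
  9.30000e-03 -0.00000e+00]
tcp_pos [ 0.26   -0.6223  0.2303]
orientation [-2.6141e+00  1.7409e+00  2.5000e-03]
contact_force [ 0.2422 -0.0169 -0.3393]
moment [-0.0338 -0.008   0.0192]
grip_width 0.0857
[[ 0.385 -0.923 -0.001]
 [-0.923 -0.386  0.002]
 [-0.002  0.    -1.   ]]
scene [-0.835  0.574  0.717] [[-0.46, -0.89, 0.02], [-0.36, 0.17, -0.92], [0.81, -0.43, -0.39]] 474.0895182659107
top [ 0.342 -0.104  1.182] [[0.01, -1.0, 0.03], [-0.99, -0.02, -0.12], [0.12, -0.03, -0.99]] 388.59595822917254
wrist [ 0.328 -0.594  0.373] [[0.39, -0.92, -0.0], [-0.88, -0.37, 0.29], [-0.26, -0.11, -0.96]] 327.4774803586386
```

View pics/scene0.png

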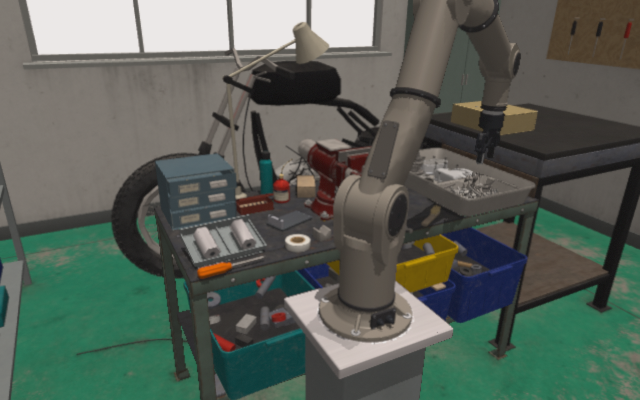

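View pics/top0.png

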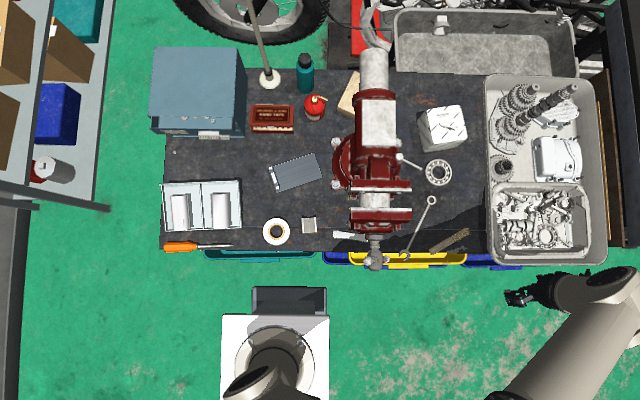

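View pics/wrist0.png

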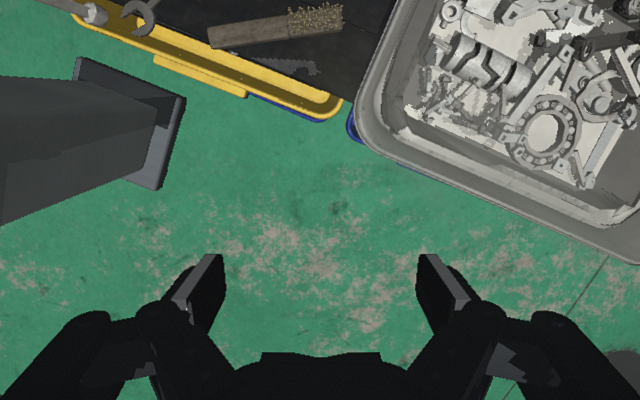

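```bash
python3 - <<'E'
from h import *
a=cv2.imread('pics/top0.png'); cv2.imwrite('pics/t1.png',cv2.resize(a[145:255,155:345],None,fx=4.2,fy=4.2,interpolation=cv2.INTER_CUBIC))
a=cv2.imread('pics/scene0.png'); cv2.imwrite('pics/s1.png',cv2.resize(a[140:290,150:350],None,fx=4,fy=4,interpolation=cv2.INTER_CUBIC))
c=load('top0')
print(onz(c,[(297,172),(275,180),(202,205),(182,211),(222,209),(375,250),(375,100),(335,170),(410,190)],[.01,.03,.06,.06,.06,.05,.05,.05,.05]).round(3))
print(onz(c,[(375,250),(375,60),(335,170),(410,190)],.2).round(3))
E
```

```text
[[ 0.58  -0.055  0.01 ]
 [ 0.55   0.009  0.03 ]
 [ 0.468  0.216  0.06 ]
 [ 0.449  0.273  0.06 ]
 [ 0.457  0.157  0.06 ]
 [ 0.346 -0.288  0.05 ]
 [ 0.802 -0.29   0.05 ]
 [ 0.58  -0.169  0.05 ]
 [ 0.524 -0.394  0.05 ]]
[[ 0.345 -0.264  0.2  ]
 [ 0.856 -0.267  0.2  ]
 [ 0.549 -0.161  0.2  ]
 [ 0.5   -0.355  0.2  ]]
```

View pics/t1.png

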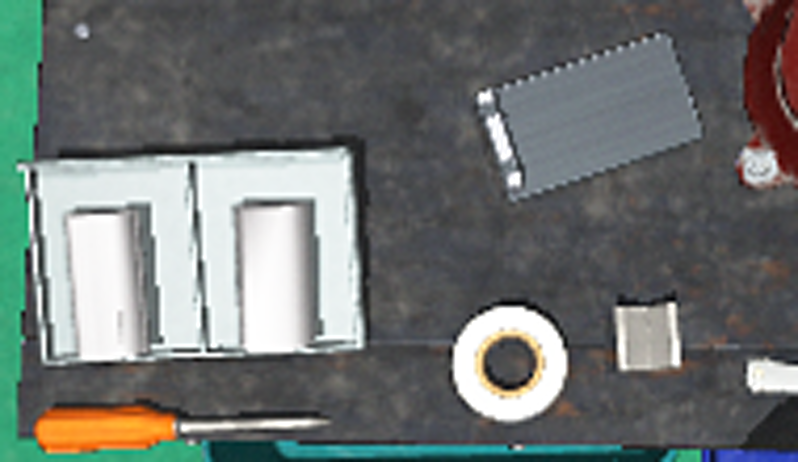

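View pics/s1.png

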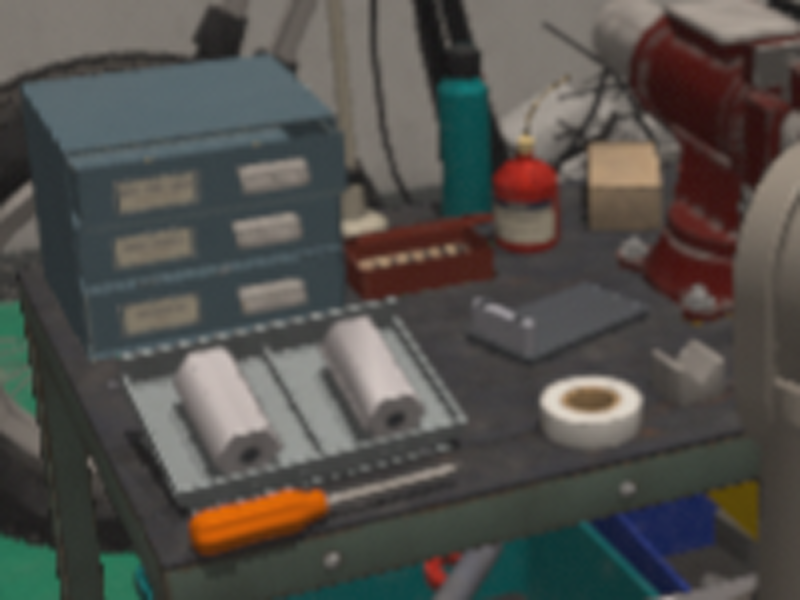

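```bash
python3 - <<'E'
from h import *
c=load('scene0')
o,d=ray(c,[(305,145),(340,143),(360,140),(355,180)])
for y in(-.2,-.27,-.33):
    s=(y-o[1])/d[:,1]; print(y,(o+d*s[:,None]).round(3).tolist())
a=cv2.imread('pics/scene0.png'); cv2.imwrite('pics/s2.png',cv2.resize(a[100:250,260:460],None,fx=4,fy=4,interpolation=cv2.INTER_CUBIC))
E
```

```text
-0.2 [[0.76, -0.2, 0.221], [0.494, -0.2, 0.296], [0.372, -0.2, 0.336], [0.39, -0.2, 0.199]]
-0.27 [[0.905, -0.27, 0.176], [0.614, -0.27, 0.257], [0.481, -0.27, 0.301], [0.5, -0.27, 0.152]]
-0.33 [[1.029, -0.33, 0.137], [0.717, -0.33, 0.225], [0.575, -0.33, 0.272], [0.595, -0.33, 0.112]]
```

View pics/s2.png

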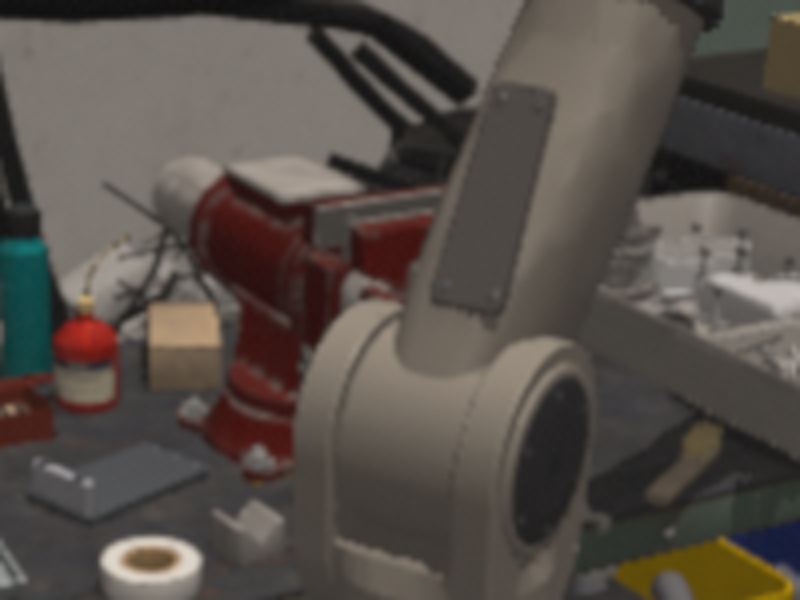

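```bash
python3 -m pendant '-0.5 -1 -3.5 0;-1 -2 -3.5 0;-1.3 -2.5 -3 0;-1.5 -3 -2.5 0;-1.7 -3.4 -1.5 0;-1.7 -3.5 -1 -3;-1.7 -3.5 0 -5;-1.7 -3.5 0 -7' 0
python3 -m pendant '-1.5 -3.6 0 -7;-1.5 -3.6 0 -7;-2 -3.5 0 -7;-2 -3.5 0 -7' - 40
```

```text
clock: 0.82
tcp_pos: [0.4149, -0.4304, 0.3827]
orientation: [-2.808, 1.407, 0.016]
contact_force: [1.6, 0.7, -0.0]
grip_width: 0.0854
clock: 1.15
tcp_pos: [0.4626, -0.2746, 0.3824]
orientation: [-3.067, 0.662, 0.013]
contact_force: [0.4, 0.3, -1.2]
grip_width: 0.0852
```

```bash
cat >> h.py <<'E'
def go(p,yaw=None,n=None):
    """print total shift in current tool axes (cm), and turn about tool z (deg)"""
    o=r.get_obs(); M=Ro.from_rotvec(o['orientation']).as_matrix()
    a=np.degrees(np.arctan2(M[1,0],M[0,0])); d=np.array(p)-o['tcp_pos']
    tz=0 if yaw is None else -((yaw-a+180)%360-180)
    print('clock',round(o['clock'],2),'tcp',np.round(o['tcp_pos'],4),'yaw',round(a,2),'tilt',M[2,:2].round(4),'F',np.round(o['contact_force'],1),'w',round(o['grip_width'],4))
    print('rows total cm',(M.T@d*100).round(2),'turn',round(tz,1))
E
python3 -c "
from h import *
go([.46,.2,.40],90)"
```

```text
clock 1.15 tcp [ 0.4626 -0.2746  0.3824] yaw -24.36 tilt [-0.0089 -0.002 ] F [ 0.4  0.3 -1.2] w 0.0852
rows total cm [-19.83 -43.13  -1.49] turn -114.4
```

```bash
python3 -m pendant '-1.6 -3.7 0 -7;-1.2 -3.8 -0.5 -7;-0.7 -3.9 -0.5 -7;-0.2 -4 0 -7;0.3 -4 0 -7;0.8 -3.9 0 -7;1.2 -3.8 0 -7;1.7 -3.6 0 -7' 
python3 -m pendant '2.1 -3.4 0 -7;2.5 -3.1 0 -7;2.9 -2.8 0 -7;3.2 -2.4 0 -7;3.5 -2 0 -7;3.5 -2 0 -7;1.7 -1 0 -7;0 0 0 -7' 
python3 -c "
from h import *
go([.45,.22,.40],90)
save('wrist','w1')"
```

```text
clock: 1.82
tcp_pos: [0.4583, 0.0577, 0.3932]
orientation: [-3.008, -0.886, 0.011]
contact_force: [1.0, 0.6, 0.7]
grip_width: 0.0855
clock: 2.48
tcp_pos: [0.4348, 0.3353, 0.394]
orientation: [-2.203, -2.225, 0.002]
contact_force: [0.4, -0.2, 0.9]
grip_width: 0.0853
clock 2.48 tcp [0.4348 0.3353 0.394 ] yaw 90.58 tilt [ 0.0065 -0.0084] F [ 0.4 -0.2  0.9] w 0.0853
rows total cm [-11.54   1.39  -0.68] turn 0.6
```

View pics/w1.png

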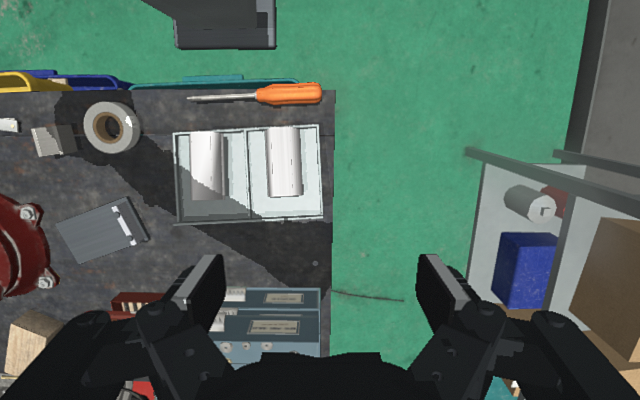

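```bash
python3 - <<'E'
from h import *
a=cv2.imread('pics/w1.png'); cv2.imwrite('pics/w1z.png',cv2.resize(a[85:245,150:350],None,fx=4,fy=4,interpolation=cv2.INTER_CUBIC)[:600])
cv2.imwrite('pics/w1p.png',cv2.resize(a[180:280,40:160],None,fx=5,fy=5,interpolation=cv2.INTER_CUBIC))
E
```

```text
(no output)
```

View pics/w1z.png

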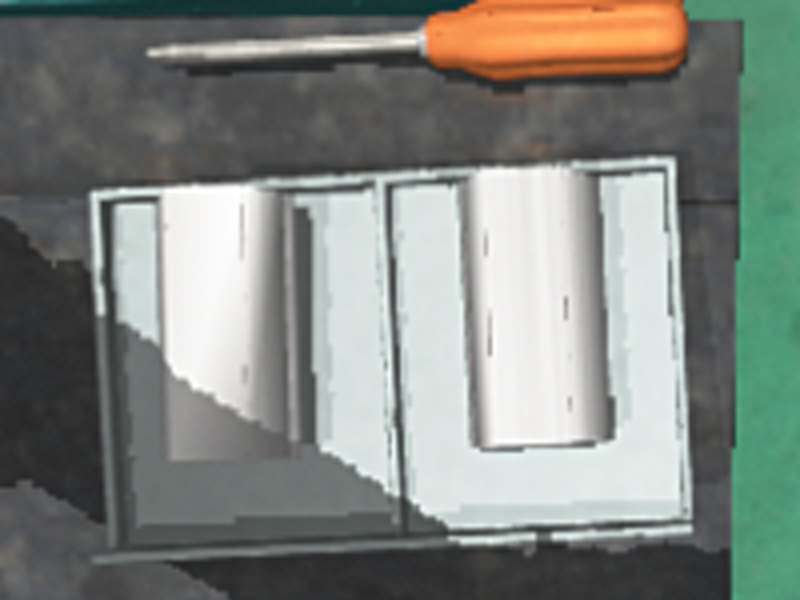

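View pics/w1p.png

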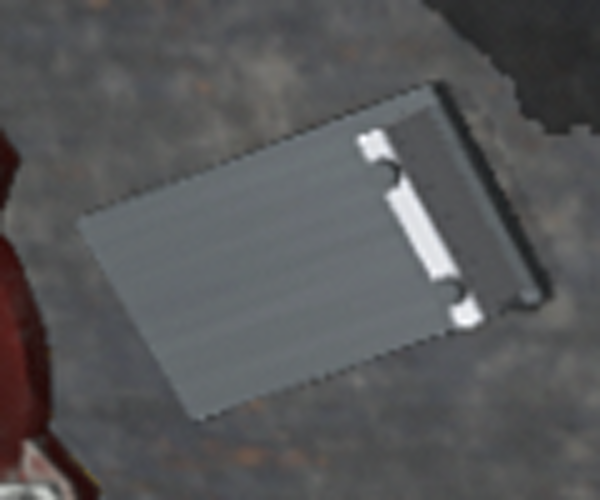

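```bash
python3 - <<'E'
from h import *
c=load('w1')
Z=lambda L:[(150+u/4,85+v/4) for u,v in L]
P=onz(c,Z([(92,190),(675,160),(95,560),(690,525)]),[.0255,.0255,.077,.077]);print(P.round(4))
print(np.linalg.norm(P[0]-P[1]),np.linalg.norm(P[2]-P[3]))
for i,j in((0,1),(2,3)): d=P[i]-P[j]; print(np.degrees(np.arctan2(d[1],d[0]))+90)
print('mid',P[:2].mean(0),P[2:].mean(0))
# top flat edges midpoints
E=onz(c,Z([(487,295),(567,355),(487,240),(487,350),(567,300),(567,410)]),.071);print(E.round(4))
q=lambda L:[(40+u/5,180+v/5) for u,v in L]
S=onz(c,q([(78,215),(200,420),(358,140),(460,328),(380,130),(480,320)]),[.01,.01,.038,.038,.038,.038]);print(S.round(4))
ct=load('top0'); t=lambda L:[(155+u/4.2,145+v/4.2) for u,v in L]
print(onz(ct,t([(702,133),(662,35),(512,200),(480,95),(498,90),(523,185)]),[.01,.01,.038,.038,.038,.038]).round(4))
print(onz(ct,t([(43,362),(365,347),(20,162),(352,148)]),[.0255,.0255,.077,.077]).round(4))
E
```

```text
[[0.4068 0.109  0.0255]
 [0.3942 0.335  0.0255]
 [0.54   0.1174 0.077 ]
 [0.5238 0.3417 0.077 ]]
0.22635310427166508 0.22495114730506258
3.1820493507883327
4.140723262349795
mid [0.40047964 0.22198008 0.0255    ] [0.53190633 0.22953661 0.077     ]
[[0.4395 0.268  0.071 ]
 [0.4611 0.2964 0.071 ]
 [0.4199 0.2686 0.071 ]
 [0.4596 0.2675 0.071 ]
 [0.4411 0.2967 0.071 ]
 [0.4817 0.2962 0.071 ]]
[[ 0.5651 -0.1295  0.01  ]
 [ 0.6446 -0.1002  0.01  ]
 [ 0.5268 -0.0014  0.038 ]
 [ 0.593   0.0227  0.038 ]
 [ 0.5233  0.0066  0.038 ]
 [ 0.5899  0.0301  0.038 ]]
[[ 0.5672 -0.1325  0.01  ]
 [ 0.6399 -0.102   0.01  ]
 [ 0.5111  0.0019  0.038 ]
 [ 0.5863  0.0269  0.038 ]
 [ 0.5902  0.0142  0.038 ]
 [ 0.522  -0.0056  0.038 ]]
[[0.3914 0.3318 0.0255]
 [0.4062 0.1038 0.0255]
 [0.5258 0.3371 0.077 ]
 [0.5394 0.1089 0.077 ]]
```

```bash
python3 - <<'E'
from h import *
save('scene','s3')
a=cv2.imread('pics/s3.png'); cv2.imwrite('pics/s3z.png',cv2.resize(a[220:264,185:265],None,fx=10,fy=10,interpolation=cv2.INTER_LANCZOS4))
c=load('w1')
Z=lambda L:[(150+u/4,85+v/4) for u,v in L]
print(onz(c,Z([(545,445),(478,442),(612,437)]),[.084,.07,.07]).round(4))
L=onz(c,Z([(463,190),(478,440),(598,180),(610,435)]),[.035,.063,.035,.063]);print(L.round(4))
E
```

```text
[[0.4914 0.2891 0.084 ]
 [0.4945 0.263  0.07  ]
 [0.4921 0.3126 0.07  ]]
[[0.4054 0.255  0.035 ]
 [0.4956 0.2619 0.063 ]
 [0.4013 0.306  0.035 ]
 [0.4932 0.3115 0.063 ]]
```

View pics/s3z.png

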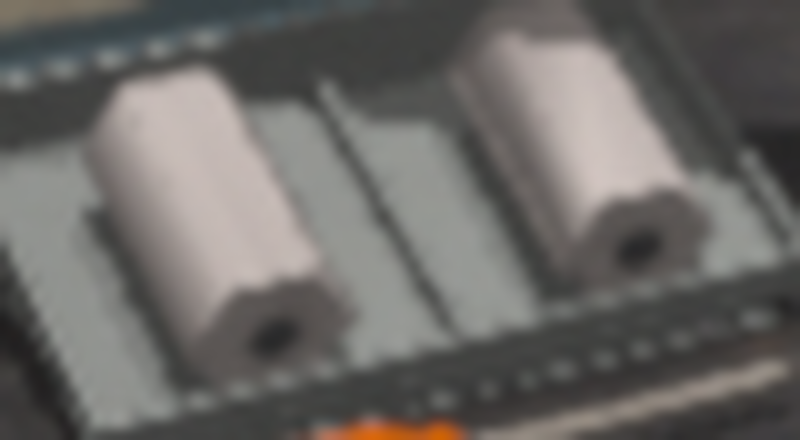

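```bash
python3 -c "
from h import *
go([.447,.283,.13],93.5)"
```

```text
clock 2.58 tcp [0.4366 0.3319 0.3938] yaw 90.09 tilt [ 0.0045 -0.008 ] F [-0.1 -0.1  0.1] w 0.0855
rows total cm [-5.01  1.25 26.35] turn -3.4
```

```bash
python3 -m pendant '-1 0.3 3.9 -1;-1 0.3 3.9 -1;-1 0.3 3.9 -1;-1 0.3 3.9 -0.5;-1 0.2 3.9 0;-0.5 0 3.9 0;0 0 3 0;0 0 0 0' 45
python3 -c "
from h import *
go([.447,.283,.06],93.5)
save('wrist','w2')"
```

```text
clock: 3.25
tcp_pos: [0.4581, 0.2665, 0.1221]
orientation: [2.205, 2.237, 0.004]
contact_force: [-0.2, -1.1, -0.3]
grip_width: 0.0704
clock 3.25 tcp [0.4581 0.2665 0.1221] yaw 90.82 tilt [0.0018 0.0021] F [-0.2 -1.1 -0.3] w 0.0704
rows total cm [ 1.66 -1.1   6.21] turn -2.7
```

View pics/w2.png

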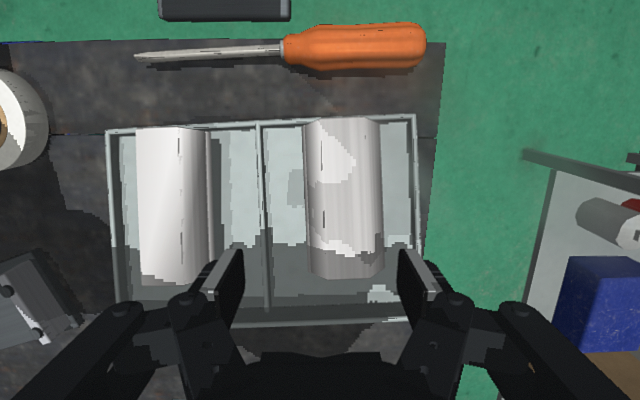

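```bash
python3 - <<'E'
from h import *
c=load('w2')
P=onz(c,[(107,130),(415,116)],.0255);print(P.round(4))
L=onz(c,[(304,122),(311,272),(380,118),(386,272)],[.036,.062,.036,.062]);print(L.round(4))
print(onz(c,[(345,279)],.084).round(4))
print(proj(c,[(.447,.283,.049)]))
E
```

```text
[[0.4068 0.1097 0.0255]
 [0.3946 0.3335 0.0255]]
[[0.3996 0.2549 0.036 ]
 [0.4993 0.2611 0.062 ]
 [0.396  0.3066 0.036 ]
 [0.4987 0.3132 0.062 ]]
[[0.4915 0.2827 0.084 ]]
[[344.07263432 194.72306611]]
```

```bash
python3 -m pendant '1 -0.6 1 -1.5;0.6 -0.4 1.5 -1;0.2 0 1 0;0 0 0 0'
python3 -c "
from h import *
go([.449,.284,.032],93.6)"
```

```text
clock: 3.63
tcp_pos: [0.453, 0.2889, 0.0947]
orientation: [2.159, 2.275, 0.025]
contact_force: [-0.0, -0.2, 0.2]
grip_width: 0.0701
clock 3.63 tcp [0.453  0.2889 0.0947] yaw 93.02 tilt [0.0073 0.0148] F [-0.  -0.2  0.2] w 0.0701
rows total cm [-0.51 -0.52  6.26] turn -0.6
```

```bash
python3 -m pendant '-0.4 -0.4 1.5 -0.6;0 0 1.5 0;0 0 1 0;0 0 0 0'
python3 -c "
from h import *
go([.449,.284,.032],93.6)"
```

```text
clock: 3.97
tcp_pos: [0.4536, 0.2897, 0.0593]
orientation: [2.145, 2.283, 0.042]
contact_force: [0.3, -0.3, 0.2]
grip_width: 0.0702
clock 3.97 tcp [0.4536 0.2897 0.0593] yaw 93.58 tilt [0.0124 0.025 ] F [ 0.3 -0.3  0.2] w 0.0702
rows total cm [-0.57 -0.56  2.71] turn -0.0
```

```bash
python3 -m pendant '-0.7 -0.7 0.3 0;0 0 0 0'
python3 -c "
from h import *
go([.449,.284,.032],93.6)"
```

```text
clock: 4.13
tcp_pos: [0.4475, 0.2829, 0.0574]
orientation: [2.145, 2.283, 0.045]
contact_force: [0.2, -0.9, -0.1]
grip_width: 0.07
clock 4.13 tcp [0.4475 0.2829 0.0574] yaw 93.57 tilt [0.0134 0.0268] F [ 0.2 -0.9 -0.1] w 0.07
rows total cm [0.07 0.09 2.54] turn -0.0
```

```bash
python3 -m pendant '0 0 1.2 0;0 0 1.2 0;0 0 0 0'
python3 -c "
from h import *
go([.449,.284,.032],93.6);print(r.get_obs()['contact_force'])"
```

```text
clock: 4.38
tcp_pos: [0.4497, 0.2835, 0.0336]
orientation: [2.146, 2.28, 0.051]
contact_force: [-0.1, 0.2, 0.6]
grip_width: 0.0707
clock 4.38 tcp [0.4497 0.2835 0.0336] yaw 93.49 tilt [0.0149 0.031 ] F [-0.1  0.2  0.6] w 0.0707
rows total cm [ 0.05 -0.07  0.16] turn -0.1
[-0.12397898  0.19796863  0.61240283]
```

Close with moderate force.

```bash
python3 -m pendant '0 0 0 0;0 0 0 0;0 0 0 0;0 0 0 0' 255 40
python3 -c "
from h import *
save('wrist','w3');go([.449,.284,.032],93.6)"
```

```text
clock: 4.72
tcp_pos: [0.4493, 0.2831, 0.0331]
orientation: [2.146, 2.28, 0.048]
contact_force: [-0.6, 0.0, -2.0]
grip_width: 0.0514
clock 4.77 tcp [0.4493 0.2831 0.0331] yaw 93.49 tilt [0.0131 0.0295] F [-0.7 -0.5 -0.1] w 0.0515
rows total cm [ 0.09 -0.03  0.11] turn -0.1
```

View pics/w3.png

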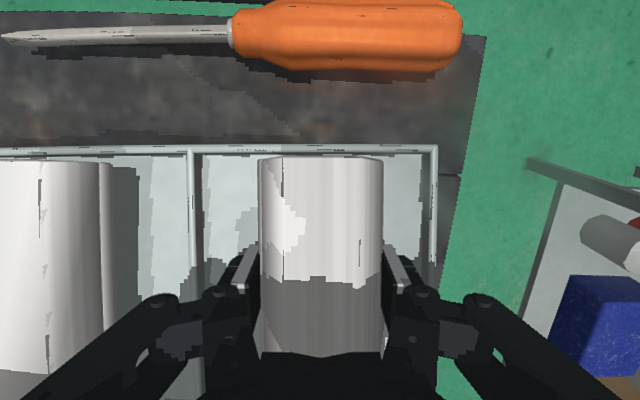

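```bash
python3 -m pendant '0 0 -0.8 0;0 0 -1.5 0;0 0 -2.5 0;0 0 -3 0;0 0 -3 0;0 0 -2 0;0 0 0 0'
python3 -c "
from h import *
save('wrist','w4');save('scene','s4');go([.577,-.046,.13],21.4)
a=cv2.imread('pics/s4.png'); cv2.imwrite('pics/s4z.png',cv2.resize(a[170:270,165:285],None,fx=6,fy=6,interpolation=cv2.INTER_LANCZOS4))"
```

```text
clock: 5.35
tcp_pos: [0.4421, 0.2799, 0.1655]
orientation: [2.145, 2.286, 0.035]
contact_force: [-0.3, 1.0, -2.4]
grip_width: 0.0514
clock 5.45 tcp [0.4411 0.2783 0.1621] yaw 93.61 tilt [0.0078 0.0171] F [-0.4 -0.4 -4.1] w 0.0514
rows total cm [-33.25  11.47   3.15] turn 72.2
```

View pics/w4.png

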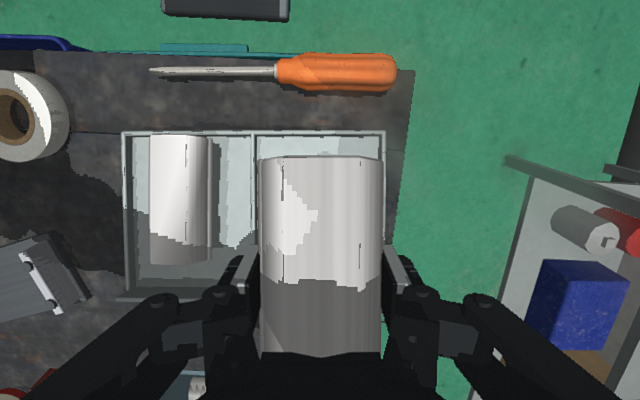

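View pics/s4z.png

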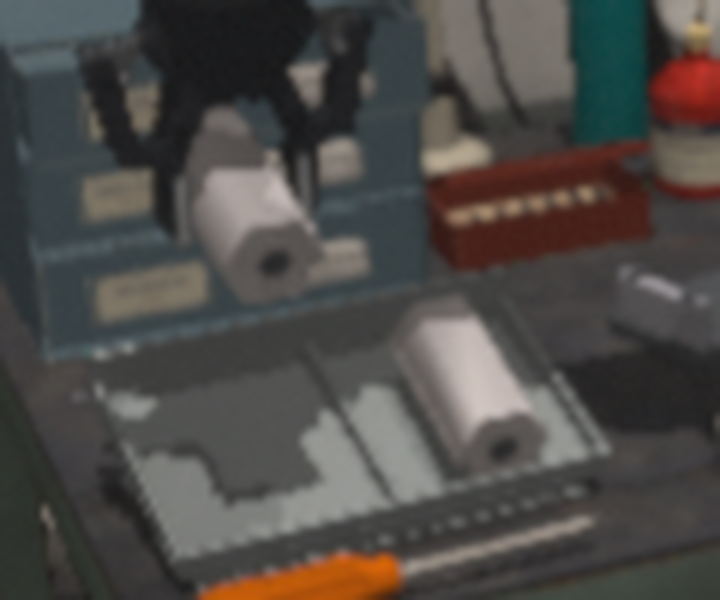

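```bash
python3 -m pendant '-1.9 0.5 -0.3 7;-3.2 1.3 -0.3 7;-3.3 1.9 -0.3 7;-3 2.3 -0.3 7;-2.7 2.6 -0.3 7;-2.4 3 -0.2 7;-2 3.2 -0.2 7;-1.6 3.4 -0.2 7'
python3 -c "
from h import *
go([.5547,-.0548,.16],21.4)
"
```

```text
clock: 6.12
tcp_pos: [0.5238, 0.0086, 0.168]
orientation: [-2.969, -0.99, 0.003]
contact_force: [0.4, -0.4, -3.1]
grip_width: 0.0515
clock 6.12 tcp [0.5238 0.0086 0.168 ] yaw 36.88 tilt [ 0.0022 -0.012 ] F [ 0.4 -0.4 -3.1] w 0.0515
rows total cm [-1.33  6.94  0.71] turn 15.5
```

```bash
python3 -m pendant '-0.7 2 0 7;-0.2 2 0 7;0 0.5 0 2;0 0 0 0'
python3 -c "
from h import *
go([.5547,-.0548,.16],21.4)
save('wrist','w5')"
```

```text
clock: 6.45
tcp_pos: [0.5373, -0.0506, 0.1585]
orientation: [-3.088, -0.529, 0.027]
contact_force: [-0.5, -0.3, -3.1]
grip_width: 0.051
clock 6.45 tcp [ 0.5373 -0.0506  0.1585] yaw 19.46 tilt [-0.0157 -0.0111] F [-0.5 -0.3 -3.1] w 0.051
rows total cm [ 1.5   0.97 -0.18] turn -1.9
```

View pics/w5.png

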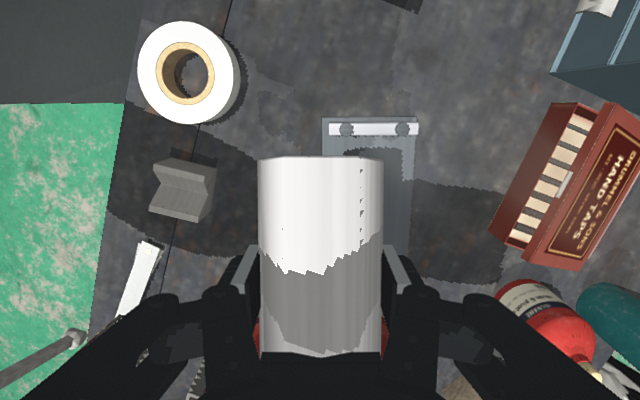

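```bash
python3 - <<'E'
from h import *
a=cv2.imread('pics/w5.png'); cv2.imwrite('pics/w5z.png',cv2.resize(a[100:290,240:440],None,fx=4,fy=4,interpolation=cv2.INTER_LANCZOS4)[:600])
c=load('w5')
A=np.radians(111.4);ex=np.array([np.cos(A),np.sin(A)]);ey=np.array([-ex[1],ex[0]])
def pl(P): d=P[:,:2]-np.array([.577,-.046]); return np.c_[d@ex,d@ey].round(4)
print(pl(onz(c,[(329,123),(419,123),(329,135),(419,135)],.038)))
print(pl(onz(c,[(322,118),(419,118),(410,255)],.01)))
E
```

```text
[[ 0.0678  0.0314]
 [ 0.0658 -0.0394]
 [ 0.0585  0.0317]
 [ 0.0564 -0.0398]]
[[ 0.0708  0.0371]
 [ 0.0684 -0.047 ]
 [-0.0616 -0.0445]]
```

View pics/w5z.png

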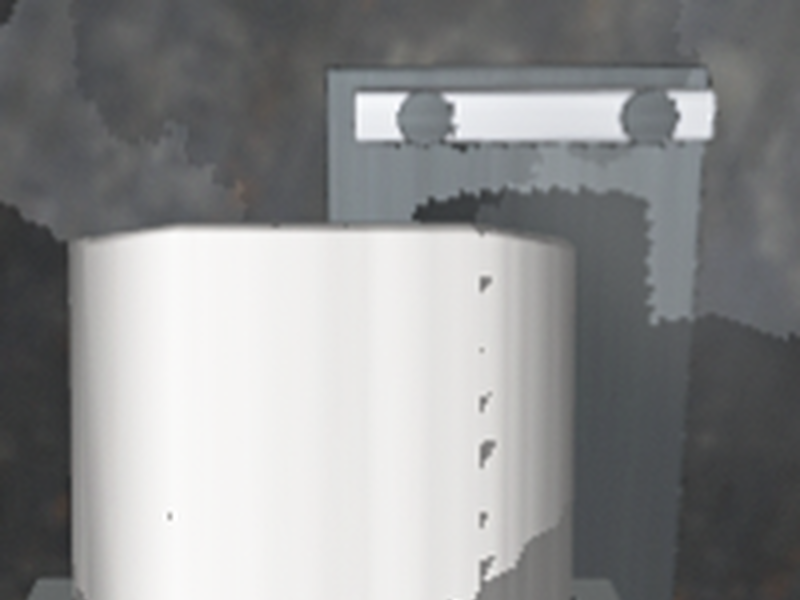

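```bash
python3 -m pendant '1 0.5 2.5 0;1 0.6 3 0;0.5 0.3 2.5 0;0 0 1.5 0;0 0 0.5 0'
python3 -c "
from h import *
go([.559,-.060,.035],20)
"
```

```text
clock: 6.92
tcp_pos: [0.5619, -0.0489, 0.0512]
orientation: [-3.081, -0.556, 0.032]
contact_force: [-0.2, 0.2, -3.7]
grip_width: 0.0514
clock 6.92 tcp [ 0.5619 -0.0489  0.0512] yaw 20.48 tilt [-0.018  -0.0143] F [-0.2  0.2 -3.7] w 0.0514
rows total cm [-0.63  0.96  1.62] turn 0.5
```

```bash
python3 -m pendant '-0.6 1 0.7 0;0 0.3 0.7 0;0 0 0.7 0;0 0 0.7 0;0 0 0.5 0'
python3 -c "
from h import *
go([.559,-.060,.017],20)
"
```

```text
clock: 7.33
tcp_pos: [0.5602, -0.064, 0.0169]
orientation: [-3.081, -0.565, 0.031]
contact_force: [-1.3, -5.9, 6.7]
grip_width: 0.0516
clock 7.33 tcp [ 0.5602 -0.064   0.0169] yaw 20.81 tilt [-0.0177 -0.0123] F [-1.3 -5.9  6.7] w 0.0516
rows total cm [ 0.03 -0.42 -0.01] turn 0.8
```

```bash
python3 -m pendant '0 0 0 0;0 0 0 0;0 0 0 0;0 0 0 0' 0
python3 -c "
from h import *
go([.559,-.060,.008],20);save('wrist','w6')
"
```

```text
clock: 7.67
tcp_pos: [0.5625, -0.0643, 0.0187]
orientation: [-3.083, -0.565, 0.023]
contact_force: [-0.7, 0.2, -0.2]
grip_width: 0.0854
clock 7.67 tcp [ 0.5625 -0.0643  0.0187] yaw 20.76 tilt [-0.013  -0.0102] F [-0.7  0.2 -0.2] w 0.0854
rows total cm [-0.16 -0.52  1.07] turn 0.8
```

View pics/w6.png

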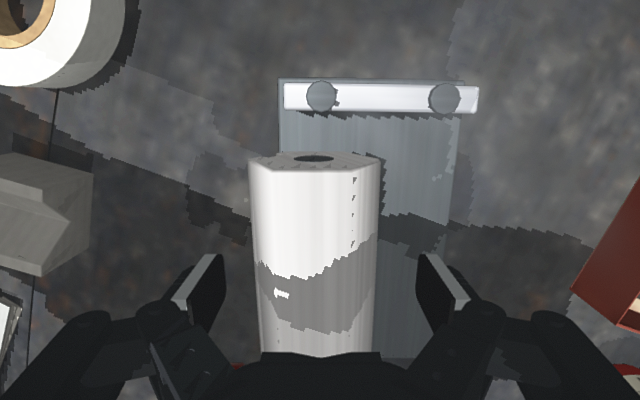

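```bash
python3 - <<'E'
from h import *
c=load('w6')
S=onz(c,[(284,83),(478,87),(284,110),(478,113)],.038);print(S.round(4))
d=S[0]-S[1];print('yaw face',np.degrees(np.arctan2(d[1],d[0])), np.linalg.norm(d), np.linalg.norm(S[0]-S[2]))
A=np.arctan2(d[1],d[0])-np.pi/2;ex=np.array([np.cos(A),np.sin(A)]);ey=np.array([-ex[1],ex[0]])
m=(S[2]+S[3])[:2]/2;print('near face mid',m,np.degrees(A))
def pl(P): q=np.atleast_2d(P)[:,:2]-m; return np.c_[q@ex,q@ey].round(4)
print('plate corner',pl(onz(c,[(279,80),(462,80)],.01)))
print('end top edge',pl(onz(c,[(270,168),(358,166)],.056)),'mid corners',pl(onz(c,[(249,162),(380,158)],.033)),'tcp',pl(r.get_obs()['tcp_pos']))
E
```

```text
[[ 0.5229  0.0053  0.038 ]
 [ 0.5888  0.0294  0.038 ]
 [ 0.526  -0.0036  0.038 ]
 [ 0.5931  0.0212  0.038 ]]
yaw face -159.97545373334978 0.07015319524022513 0.009460690306049485
near face mid [0.55953352 0.0087938 ] -249.97545373334978
plate corner [[ 0.0122  0.0412]
 [ 0.0137 -0.0395]]
end top edge [[-0.0184  0.0384]
 [-0.0173  0.0097]] mid corners [[-0.0205  0.0506]
 [-0.0181 -0.0013]] tcp [[-0.0696  0.0221]]
```

```bash
cat >> h.py <<'E'
FO=np.array([.5595,.0088,.010]);A_=np.radians(110.);EX=np.array([np.cos(A_),np.sin(A_),0]);EY=np.array([-EX[1],EX[0],0])
def st(P): q=np.atleast_2d(P)-FO; return (np.c_[q@EX,q@EY,q[:,2]]*1000).round(1)
def w(x,y,z): return FO+EX*x/1000+EY*y/1000+np.array([0,0,z/1000])
def now(): go(r.get_obs()['tcp_pos'],20); print('stopframe mm',st(r.get_obs()['tcp_pos']))
E
python3 -m pendant '0 0 0.5 0;0 0 0.5 0;0.5 0 0.2 0;0.4 0 0 0;0 0 0 0'
python3 -c "
from h import *
now()"
```

```text
clock: 8.13
tcp_pos: [0.5719, -0.0597, 0.0059]
orientation: [-3.082, -0.566, 0.021]
contact_force: [0.4, -0.2, -0.7]
grip_width: 0.0853
clock 8.13 tcp [ 0.5719 -0.0597  0.0059] yaw 20.83 tilt [-0.0115 -0.0103] F [ 0.4 -0.2 -0.7] w 0.0853
rows total cm [0. 0. 0.] turn 0.8
stopframe mm [[-68.7  11.7  -4.1]]
```

```bash
python3 -m pendant '0.5 0 0 0;0.4 0 -0.4 0;0.4 0 -0.6 0'
python3 -c "
from h import *
now();save('wrist','w7')"
```

```text
clock: 8.38
tcp_pos: [0.5828, -0.0552, 0.0144]
orientation: [-3.081, -0.566, 0.029]
contact_force: [-0.4, 0.3, -0.7]
grip_width: 0.0851
clock 8.38 tcp [ 0.5828 -0.0552  0.0144] yaw 20.82 tilt [-0.0169 -0.0118] F [-0.4  0.3 -0.7] w 0.0851
rows total cm [0. 0. 0.] turn 0.8
stopframe mm [[-68.1   0.    4.4]]
```

View pics/w7.png

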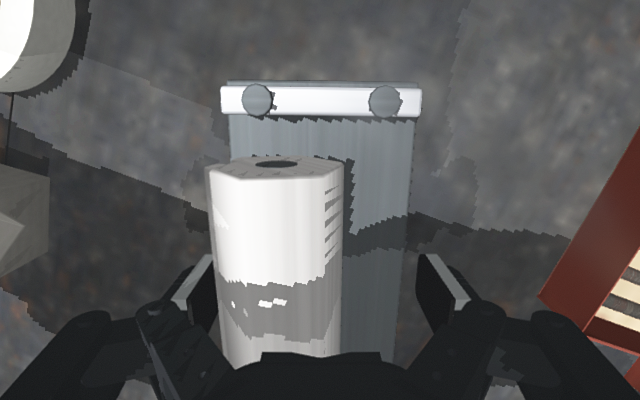

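```bash
python3 -m pendant '0.4 0 -0.6 0;0.5 0 -0.6 0'
python3 -c "
from h import *
now();save('wrist','w8')
a=cv2.imread('pics/w8.png'); cv2.imwrite('pics/w8z.png',cv2.resize(a[60:260,140:440],None,fx=2.6,fy=2.6,interpolation=cv2.INTER_LANCZOS4))"
```

```text
clock: 8.6
tcp_pos: [0.5937, -0.0513, 0.0287]
orientation: [-3.081, -0.566, 0.025]
contact_force: [0.6, 0.3, 0.0]
grip_width: 0.0852
clock 8.6 tcp [ 0.5937 -0.0513  0.0287] yaw 20.83 tilt [-0.014  -0.0112] F [0.6 0.3 0. ] w 0.0852
rows total cm [0. 0. 0.] turn 0.8
stopframe mm [[-68.2 -11.5  18.7]]
```

View pics/w8z.png

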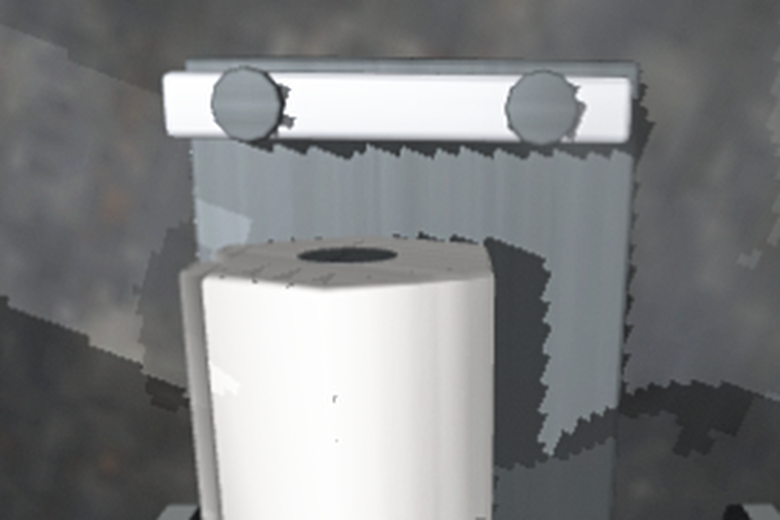

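```bash
python3 -m pendant '0.5 0 -0.4 0;0.6 0 -0.2 0;0.6 0 0 0;0.4 0 0 0;0 0 0 0'
python3 -c "
from h import *
now();save('wrist','w9')"
```

```text
clock: 9.07
tcp_pos: [0.6159, -0.0438, 0.0394]
orientation: [-3.084, -0.566, 0.028]
contact_force: [-2.4, 0.1, 2.4]
grip_width: 0.0852
clock 9.07 tcp [ 0.6159 -0.0438  0.0394] yaw 20.79 tilt [-0.0162 -0.0089] F [-2.4  0.1  2.4] w 0.0852
rows total cm [0. 0. 0.] turn 0.8
stopframe mm [[-68.7 -35.   29.4]]
```

View pics/w9.png

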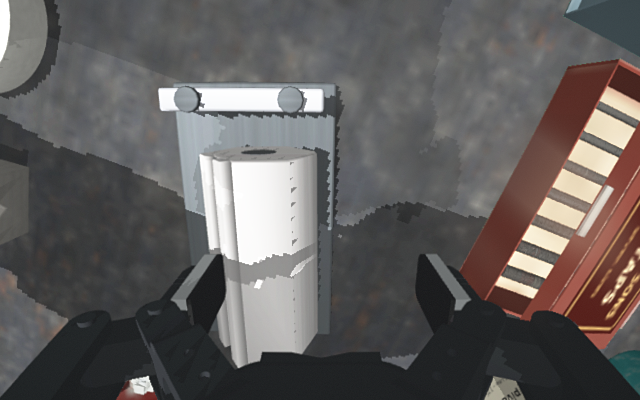

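```bash
python3 - <<'E'
from h import *
c=load('w9')
print(st(onz(c,[(160,110),(324,111)],.038)), st(onz(c,[(217,160),(295,160)],.056)),st(onz(c,[(200,155),(317,150)],.033)))
E
```

```text
[[  0.2  35.4  28. ]
 [  0.3 -36.1  28. ]] [[-18.5   5.5  46. ]
 [-18.  -25.2  46. ]] [[-20.2  21.1  23. ]
 [-17.1 -33.1  23. ]]
```

```bash
python3 -m pendant '-1.4 0 -0.2 0;-1.3 0.2 0 0;0 0 1.2 0.5;0 0 1 0;0 0 0.3 0'
python3 -c "
from h import *
now()"
```

```text
clock: 9.53
tcp_pos: [0.5923, -0.055, 0.0151]
orientation: [-3.087, -0.551, 0.021]
contact_force: [-0.5, 0.9, 0.0]
grip_width: 0.0855
clock 9.53 tcp [ 0.5923 -0.055   0.0151] yaw 20.26 tilt [-0.0123 -0.0082] F [-0.5  0.9  0. ] w 0.0855
rows total cm [0. 0. 0.] turn 0.3
stopframe mm [[-71.2  -9.    5.1]]
```

```bash
python3 -m pendant '0 0 0 0;0 0 0 0;0 0 0 0;0 0 -0.8 0;0 0 -0.6 0;-1.2 0 -0.2 0;-1.2 0 0 0;-0.6 0 0 0' 255 40
python3 -c "
from h import *
now()"
```

```text
clock: 10.2
tcp_pos: [0.5646, -0.0634, 0.0306]
orientation: [-3.084, -0.555, 0.023]
contact_force: [-0.0, -0.2, -3.1]
grip_width: 0.0518
clock 10.2 tcp [ 0.5646 -0.0634  0.0306] yaw 20.42 tilt [-0.0132 -0.0109] F [-0.  -0.2 -3.1] w 0.0518
rows total cm [0. 0. 0.] turn 0.4
stopframe mm [[-69.6  19.9  20.6]]
```

Lower until contact (~15 mm), then open.

```bash
python3 -m pendant '0 0 0.8 0;0 0 0.6 0;0 0 0.3 0;0 0 0.3 0'
python3 -m pendant '0 0 0 0;0 0 0 0;0 0 0 0;0 0 0 0' 0
python3 -c "
from h import *
now();save('wrist','w10')"
```

```text
clock: 10.53
tcp_pos: [0.5636, -0.0646, 0.0121]
orientation: [-3.086, -0.553, 0.024]
contact_force: [-19.3, -0.9, 67.0]
grip_width: 0.0511
clock: 10.87
tcp_pos: [0.5663, -0.0634, 0.0128]
orientation: [-3.086, -0.555, 0.019]
contact_force: [-0.2, -0.1, 0.1]
grip_width: 0.0852
clock 10.87 tcp [ 0.5663 -0.0634  0.0128] yaw 20.38 tilt [-0.0108 -0.0079] F [-0.2 -0.1  0.1] w 0.0852
rows total cm [0. 0. 0.] turn 0.4
stopframe mm [[-70.2  18.3   2.8]]
```

View pics/w10.png

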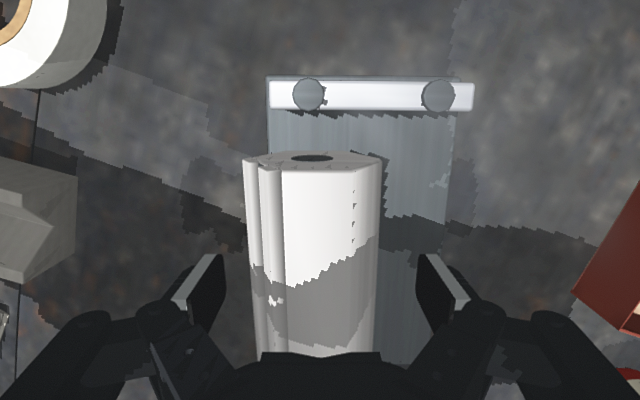

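```bash
python3 -m pendant '0 0 0.4 0;0.5 0 0.3 0;0.5 0 0 0;0 0 0 0'
python3 -c "
from h import *
now()"
```

```text
clock: 11.25
tcp_pos: [0.5764, -0.0595, 0.0041]
orientation: [-3.086, -0.554, 0.02]
contact_force: [1.1, 0.6, -0.6]
grip_width: 0.0852
clock 11.25 tcp [ 0.5764 -0.0595  0.0041] yaw 20.38 tilt [-0.0112 -0.0085] F [ 1.1  0.6 -0.6] w 0.0852
rows total cm [0. 0. 0.] turn 0.4
stopframe mm [[-69.9   7.5  -5.9]]
```

```bash
python3 -m pendant '0.4 0 0 0;0.4 0 -0.4 0;0.4 0 -0.6 0;0.4 0 -0.6 0;0.5 0 -0.6 0'
python3 -c "
from h import *
now();save('wrist','w11')"
```

```text
clock: 11.67
tcp_pos: [0.5957, -0.0521, 0.0256]
orientation: [-3.085, -0.554, 0.028]
contact_force: [0.1, 0.2, -0.4]
grip_width: 0.0855
clock 11.67 tcp [ 0.5957 -0.0521  0.0256] yaw 20.36 tilt [-0.0166 -0.0101] F [ 0.1  0.2 -0.4] w 0.0855
rows total cm [0. 0. 0.] turn 0.4
stopframe mm [[-69.6 -13.2  15.6]]
```

View pics/w11.png

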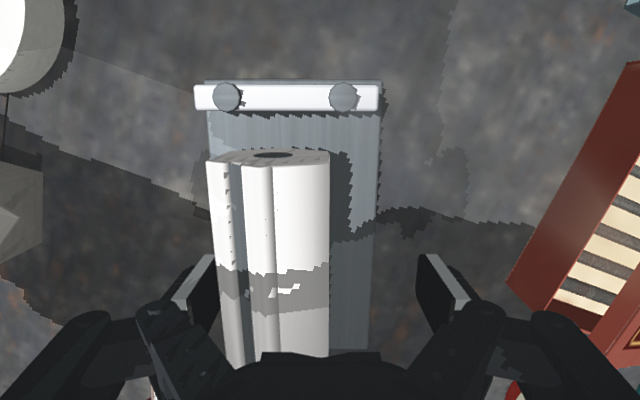

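Tipped about 30°, the slot coming up (u≈240). Continue over.

```bash
python3 -m pendant '0.5 0 -0.4 0;0.6 0 -0.3 0;0.6 0 0 0;0.4 0 0 0;0 0 0 0'
python3 -c "
from h import *
now();save('wrist','w12')"
```

```text
clock: 12.13
tcp_pos: [0.6204, -0.0439, 0.0372]
orientation: [-3.087, -0.554, 0.023]
contact_force: [-1.4, -0.6, 1.0]
grip_width: 0.0853
clock 12.13 tcp [ 0.6204 -0.0439  0.0372] yaw 20.37 tilt [-0.0133 -0.0075] F [-1.4 -0.6  1. ] w 0.0853
rows total cm [0. 0. 0.] turn 0.4
stopframe mm [[-70.3 -39.2  27.2]]
```

View pics/w12.png

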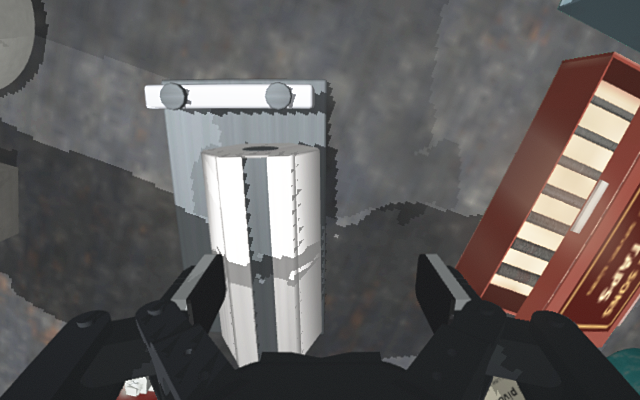

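```bash
python3 - <<'E'
from h import *
c=load('w12')
print(st(onz(c,[(146,108),(312,108)],.038)), st(onz(c,[(217,158),(295,155)],.056)),st(onz(c,[(203,154),(320,150)],.033)))
print('slot', st(onz(c,[(244,160),(269,160),(252,320),(277,320)],.056)))
E
```

```text
[[  0.   35.6  28. ]
 [ -0.1 -35.7  28. ]] [[-18.6   0.2  46. ]
 [-17.2 -29.9  46. ]] [[-20.5  14.2  23. ]
 [-18.4 -39.1  23. ]]
slot [[-19.3 -10.3  46. ]
 [-19.2 -19.9  46. ]
 [-91.4  -9.4  46. ]
 [-91.1 -20.7  46. ]]
```

```bash
python3 -m pendant '-1.3 0 -0.2 0;-1.2 0 0 0;0 0 1 0.4;0 0 1 0;0 0 0.2 0'
python3 -c "
from h import *
now()"
```

```text
clock: 12.6
tcp_pos: [0.597, -0.0521, 0.0154]
orientation: [-3.088, -0.543, 0.017]
contact_force: [-0.9, 1.1, 0.6]
grip_width: 0.0856
clock 12.6 tcp [ 0.597  -0.0521  0.0154] yaw 19.94 tilt [-0.01   -0.0075] F [-0.9  1.1  0.6] w 0.0856
rows total cm [0. 0. 0.] turn -0.1
stopframe mm [[-70.1 -14.4   5.4]]
```

```bash
python3 -m pendant '0 0 0 0;0 0 0 0;0 0 0 0;0 0 -0.6 0;-0.7 -0.6 -0.3 0;-0.7 -0.6 0 0' 255 40
python3 -c "
from h import *
now()"
```

```text
clock: 13.1
tcp_pos: [0.5798, -0.0451, 0.0226]
orientation: [-3.087, -0.542, 0.021]
contact_force: [-1.0, 0.7, -2.9]
grip_width: 0.0516
clock 13.1 tcp [ 0.5798 -0.0451  0.0226] yaw 19.91 tilt [-0.0119 -0.0092] F [-1.   0.7 -2.9] w 0.0516
rows total cm [0. 0. 0.] turn -0.1
stopframe mm [[-57.6  -0.7  12.6]]
```

```bash
python3 -m pendant '0 -0.3 0.4 0;0 -0.3 0 0;0 0 0.2 0'
python3 -c "
from h import *
now()"
```

```text
clock: 13.35
tcp_pos: [0.576, -0.0404, 0.0172]
orientation: [-3.09, -0.542, 0.019]
contact_force: [0.5, 0.6, -2.9]
grip_width: 0.0516
clock 13.35 tcp [ 0.576  -0.0404  0.0172] yaw 19.88 tilt [-0.0113 -0.0061] F [ 0.5  0.6 -2.9] w 0.0516
rows total cm [0. 0. 0.] turn -0.1
stopframe mm [[-51.9   1.3   7.2]]
```

```bash
python3 -m pendant '0 -0.2 0.2 0;0 -0.3 0 0'
python3 -c "
from h import *
now()"
```

```text
clock: 13.52
tcp_pos: [0.5757, -0.0404, 0.0154]
orientation: [3.094, 0.537, -0.016]
contact_force: [3.4, -9.5, -1.8]
grip_width: 0.0512
clock 13.52 tcp [ 0.5757 -0.0404  0.0154] yaw 19.69 tilt [-0.0104 -0.    ] F [ 3.4 -9.5 -1.8] w 0.0512
rows total cm [0. 0. 0.] turn -0.3
stopframe mm [[-51.8   1.6   5.4]]
```

```bash
python3 -m pendant '0 -0.2 0.2 0;0 -0.2 0.15 0'
python3 -c "
from h import *
now()"
```

```text
clock: 13.68
tcp_pos: [0.576, -0.0405, 0.0133]
orientation: [3.089, 0.531, -0.013]
contact_force: [-5.1, -6.0, 20.3]
grip_width: 0.0512
clock 13.68 tcp [ 0.576  -0.0405  0.0133] yaw 19.5 tilt [-0.0093  0.0055] F [-5.1 -6.  20.3] w 0.0512
rows total cm [0. 0. 0.] turn -0.5
stopframe mm [[-52.    1.4   3.3]]
```

Resting on the plate (20 N) and against the stop. Release and look.

```bash
python3 -m pendant '0 0 0 0;0 0 0 0;0 0 0 0;0 0 0 0' 0
python3 -m pendant '0 0 -1.5 0;0 0 -3 0;0 0 -3 0;0 0 -3 0;0 0 -2 0;0 0 0 0;0 0 0 0'
python3 - <<'E'
from h import *
now();save('wrist','w13');save('top','t13')
a=cv2.imread('pics/w13.png'); cv2.imwrite('pics/w13z.png',cv2.resize(a[60:260,180:480],None,fx=2.6,fy=2.6,interpolation=cv2.INTER_LANCZOS4))
E
```

```text
clock: 14.02
tcp_pos: [0.5766, -0.0391, 0.0139]
orientation: [3.09, 0.532, -0.01]
contact_force: [0.8, -0.6, -0.9]
grip_width: 0.0855
clock: 14.6
tcp_pos: [0.5752, -0.0341, 0.1417]
orientation: [3.093, 0.541, -0.018]
contact_force: [-1.0, 1.0, -0.6]
grip_width: 0.0853
clock 14.6 tcp [ 0.5752 -0.0341  0.1417] yaw 19.84 tilt [-0.0115 -0.0003] F [-1.   1.  -0.6] w 0.0853
rows total cm [0. 0. 0.] turn -0.2
stopframe mm [[-4.570e+01 -1.000e-01  1.317e+02]]
```

View pics/w13.png

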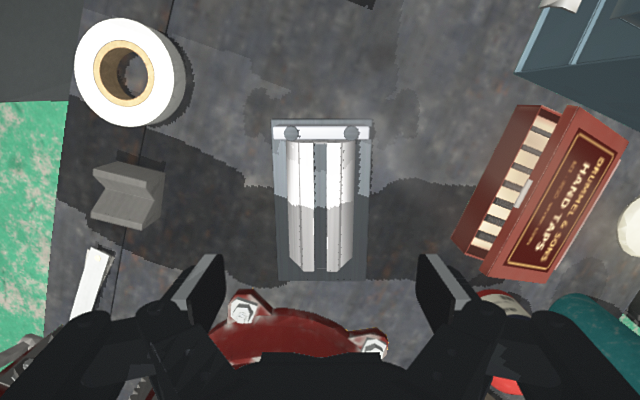

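View pics/w13z.png

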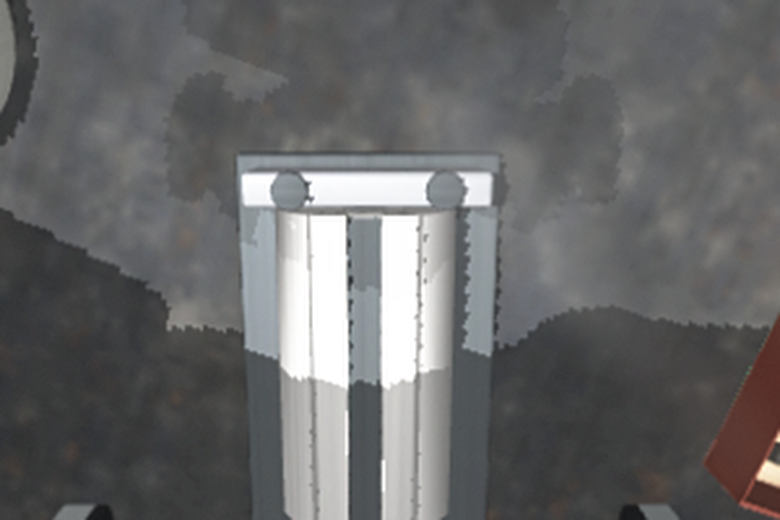

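```bash
python3 - <<'E'
from h import *
c=load('w13')
z=lambda L:[(180+u/2.6,60+v/2.6) for u,v in L]
print(st(onz(c,z([(243,207),(493,206)]),.038)),'\nend',st(onz(c,z([(310,213),(420,213)]),.056)))
print('slot',st(onz(c,z([(348,220),(381,220),(349,500),(382,500)]),.056)))
print('far end',st(onz(c,[(302,270),(340,270)],.056)))
E
```

```text
[[ -0.1  35.6  28. ]
 [  0.1 -36.2  28. ]] 
end [[  0.2  14.9  46. ]
 [  0.2 -14.3  46. ]]
slot [[ -1.6   4.8  46. ]
 [ -1.6  -4.   46. ]
 [-83.6   5.2  46. ]
 [-83.6  -4.5  46. ]]
far end [[-98.8  14.8  46. ]
 [-98.7 -14.8  46. ]]
```

```bash
python3 -c "
from h import *
a,b=cv2.imread('pics/top0.png'),cv2.imread('pics/t13.png')
print(cv2.absdiff(a,b)[185:225,205:238].mean())
print(r.hand_in())"
```

```text
7.497474747474747
the job is handed in; nothing more can be done
None
```

I took the blank from the left-hand bay, laid it on the setting plate and rolled it over two flats. Its slotted flat is now on top, its end is against the end stop, and the job is handed in. The robot's clock stood at about 14.7 s of the 54 s allowed, and `hand_in` gives no verdict.

**How it was turned:** The tool cannot lean, so I gripped the blank level across its corners, and it did not twist. I turned it by pressing one finger on its near side and lifting, which tipped it one flat at a time. Between the two tips I picked it up and moved it back across the plate.

**Final position, from the wrist picture after release:**
- **Stop:** the end measures 0.2 mm from the stop face. On the final push the wrist read about 10 N against the stop.
- **Middle line:** the blank's centre is about 0.3 mm off the line, with no measurable angle to it.
- **Slot:** it shows centred on top.
- **Arm:** the open gripper was raised clear, about 0.13 m above the plate.

**Checks that were weaker or off:**
- The far end measured 98.8 mm from the stop instead of 100, which is within the roughly 2 mm calibration error.
- While setting the blank down between the two tips, the wrist force rose to 67 N, against the 120 N limit.
- I checked the right-hand blank only by comparing the overhead pictures from before and after. The mean difference was 7.5 grey levels, which may come from changed shadows, and I did not measure its position. The arm never went near it after the pick.
- I did not measure the bystanders. I never aimed a move at one, and none looked shifted in the last wrist picture, though it does not show them all.

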